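# Set out a weighted two-tone carving blank with its glue and brush cup

## Task

Set up the glue station: lay the long dark wood block flat in the middle of the plywood board, lengthwise along the board's longer side, the long pale block on top of it with all edges flush, and the brass weight upright on the middle of the pale block. Stand the glue bottle upright in the middle of the cork coaster, and stand the steel brush cup upright on the bench in the middle of the gap between the coaster and the board. Let go of everything, and leave the short red offcut where it lies.

Things in the scene. Friction and masses are not known exactly. Their poses are not given: they have to be found in the camera images.
- board: Bare plywood work board, fixed to the bench, 140 mm along its x, 170 mm along its y (its longer side), 12 mm thick; origin at the centre of its underside on the bench, z up. It is turned by up to 13 degrees from the robot's axes and its place varies.
- coaster: Round brown cork coaster, fixed to the bench, 76 mm across, 5 mm thick; origin at the centre of its underside on the bench. It lies off one of the board's two short ends (board +y or board -y side, varies), its centre 202 to 222 mm from the board's centre and within 4 mm of the board's y axis, leaving a bare gap of 79 to 99 mm to the board's edge.
- screw_dish: Shallow round blue plastic dish holding brass screws, fixed to the bench, 76 mm across, 16 mm high, off the other end of the board; origin at the centre of its underside. Not part of the job.
- dark_block_mid (a point): Centre of the loose long dark brown wood block, 40 mm along its x, 90 mm along its y, 22 mm high (z up); about 55 g; lies flat on the bench, turned anyhow within 46 degrees. Grasp it across the 40 mm.
- pale_block_mid (a point): Centre of the loose long pale wood block, same size as the dark one: 40 mm along its x, 90 mm along its y, 22 mm high (z up); about 45 g; lies flat on the bench. Grasp it across the 40 mm.
- weight_mid (a point): Centre (half-way up) of the loose brass weight, standing upright: a disc 44 mm across and 28 mm high with a round grip knob 24 mm across on top, 56 mm high over all; the knob's 24 mm part runs from 12 to 28 mm above this point; about 0.45 kg. z is its upright axis.
- glue_mid (a point): Centre (half-way up) of the loose glue bottle, standing upright: white round body 44 mm across from its foot to 22 mm above this point, yellow band, then a cone and a red cap 18 mm across; 96 mm high over all; about 0.12 kg. z is its upright axis.
- cup_mid (a point): Centre (half-way up) of the loose empty steel brush cup, standing upright, mouth up: round, 50 mm across at the rim, narrower towards the foot, 75 mm high; about 0.12 kg. z is its upright axis.
- offcut_mid (a point): Centre of the loose short red-painted wood offcut, 40 by 46 by 22 mm high, lying among the other things. Not part of the job: leave it where it lies.
There are look-alikes about, which are no part of the job. Leave any green, orange or purple look-alike of the part that bears cup_mid alone.

How it is judged:
By the outcome, as a careful person would: the job done as asked, in the order asked, and still so for the second after the job is handed in, with the robot touching nothing.
It also fails if it takes over 128 s, if anything falls off the work surface, if the arm or the gripper's body presses on something with over 40 N, if the wrist force passes 120 N, or if a joint passes its speed limit or range.

## Robot

A 6-joint arm with a two-finger parallel gripper is mounted at the origin on the work surface. World frame = base frame: x ahead of the robot, y to its left, z up, the work surface at z = 0. Lengths are in m, angles in degrees, forces in N, time in s.
With the tool pointing down it reaches from about 0.25 to 0.725 m from the base axis. Payload 9.7 kg.
Tool frame: the origin (TCP) lies midway between the tips of the shut fingers; the grasp point (between the pads) lies 19 mm behind it; z points along the fingers, y is the line along which they close (so a half turn about z gives the same grasp; the last joint's range is limited). The gripper opens to 85 mm and grips with 20 to 120 N. Pads are 22 mm wide; open, the fingers measure 114 mm over their backs; the gripper's body (76 mm by 85 mm) begins 54 mm behind the grasp point. The pads swing forward as they close: fully open they stand 13 mm farther back than shut.
Start: joints at [-72.307, 4.979, 10.078, 95.1, 0, 90], TCP at [0.167, -0.524, 0.231] pointing down, gripper open.
Joint ranges: [-179.16, 179.16], [-48.56, 103.87], [-65.8, 70.77], [-126.05, 130.52], [-82.76, 87.17], [-180, 180]. Speed limits (degrees/s): [127.2, 127.2, 147.25, 180, 180, 180].

## Interface

Orientations are given as [roll, pitch, yaw] about the fixed x, y, z axes, in that order (R = Rz(yaw) Ry(pitch) Rx(roll)).
In Python, from workcell import bot gives the robot as it stands.
- The arm moves only by the shell command python3 -m crank 'ROWS' [FORCE]. ROWS is JSON, a list of rows, each an object with "gripper": the finger opening in mm, from 0 to 85.4; "travel": the shift along the tool's x, y, z in mm, a list of three; "twist": the turn, a rotation vector about the tool's x, y, z in rad, a list of three. In form: [{"gripper": gripper, "travel": [tx, ty, tz], "twist": [rx, ry, rz]}, ...]. A call has 1 to 12 rows; each row shifts and turns the commanded pose from where the row before left it, along the tool's axes as they then stand; what a row does not reach is not made up. A row lasts 1/8 s, in which the tool goes at most 62.5 mm and 10.7 degrees, less where a joint would pass 70% of its speed; a pose out of reach is approached as far as the arm can. A call is refused whole if a number of a shift passes 62.5 or a number of a turn 0.188, either way. A call with a gripper value outside its range is refused whole. The fingers move at their own pace and stop on an object; FORCE is the grip in N (left out, the last holds). Time passes only in rows, so rows that do not move let the fingers close. It gives the time, the measured TCP pose, the force, the opening and the grip force at its end, in the units of the state.
- bot.get_obs(): the state, without advancing time (a new reading comes with each control period).
- bot.camera(name): name is "scene" or "top"; returns the picture (420x560x3 uint8, red, green, blue); there is no depth.
- bot.calibration(name): a dict with "vfov" (degrees; the focal length in pixels is half the picture's height over the tangent of half this angle, whatever the lens; pixels are square), "cx", "cy" (the principal point, pixels), "k1" (the pictures are not rectified: a ray, as slopes to the right and down, at radius r is drawn at 1 + k1 r^2 times it, then the intrinsics apply), "camera_from_world" (4x4, takes a point from world to camera coordinates). Camera axes: x right, y down, z forward; pixel columns grow to the right and rows downward; lengths in m; the calibration is good to about 2 mm. A picture is of the moment at which its call begins. calibration takes no time and is no camera call.
- bot.job_done(): hands the job in; it is judged then, once.
The state is a dict: "time": time; "q": joint angles; "qd": joint speeds; "joint_efforts": joint torques, N m; "ee_pos": TCP position; "tcp_rot": TCP orientation; "wrist_force": force on the tool from outside, world axes, zero at the start; "torque": the same for the moment, N m; "opening": finger opening in m; "grasp_force": force on a finger pad.
Only numpy, scipy, OpenCV 4.12 (cv2) and the standard library are available. Lean on these libraries where they do the work, as an engineer would, in place of code of your own. Each camera call takes 0.05 s, during which the arm holds its last target. There are 200 camera calls.

## Working session

There is one attempt and no reset: what is moved stays moved. The work goes in short steps, Python scripts to look and compute and a shell command to move; the robot and the scene stay as the last step left them, time stands still between calls to the robot, and variables do not carry over. Pictures are saved under pics/ and viewed, at most 16 in all, crops included, and the job is handed in when it is done.

```bash
ls; mkdir -p pics; python3 - <<'E'
from workcell import bot
import cv2
for n in("top","scene"):
    cv2.imwrite(f"pics/{n}0.png",cv2.cvtColor(bot.camera(n),cv2.COLOR_RGB2BGR))
    print(bot.calibration(n))
print(bot.get_obs())
E
```

```text
pics
{'vfov': 57.601497865863195, 'cx': 281.29276998325093, 'cy': 206.13535860763676, 'k1': -0.011962848782560482, 'camera_from_world': array([[-2.59151424e-02, -9.99664136e-01, -1.44018674e-04,
        -3.36603036e-02],
       [-9.89152153e-01,  2.56634685e-02, -1.44635417e-01,
         5.63972971e-01],
       [ 1.44590535e-01, -3.60579105e-03, -9.89485005e-01,
         1.07138450e+00],
       [ 0.00000000e+00,  0.00000000e+00,  0.00000000e+00,
         1.00000000e+00]])}
{'vfov': 51.508928729804, 'cx': 276.3265489262546, 'cy': 203.12997163342803, 'k1': -0.038207306129705125, 'camera_from_world': array([[-0.39566643,  0.91836588,  0.00722413,  0.27599127],
       [ 0.59104418,  0.26064884, -0.76336686, -0.25621211],
       [-0.70293304, -0.29776886, -0.6459248 ,  1.45262527],
       [ 0.        ,  0.        ,  0.        ,  1.        ]])}
{'time': 0.1, 'q': array([-7.23080505e+01,  5.00668348e+00,  1.00407625e+01,  9.50987894e+01,
       -1.28027802e-03,  9.00005794e+01]), 'qd': array([-0.0099881 , -0.18156972,  0.17206371, -0.10193548,  0.02882777,
       -0.05697902]), 'joint_efforts': array([ 5.99013474e-04, -5.21563411e+01,  4.65652692e+01,  1.59185054e-02,
        1.59708321e-05, -9.80259330e-06]), 'ee_pos': array([ 0.16708051, -0.52380747,  0.23068194]), 'tcp_rot': array([-1.79935290e+02,  1.28093156e-03,  1.76913716e+01]), 'wrist_force': array([ 0.62939144, -0.39541529, -0.08356042]), 'torque': array([-0.02737236,  0.01179737, -0.0418664 ]), 'grasp_force': 0.0, 'opening': 0.08536149613613059}
```

View pics/top0.png

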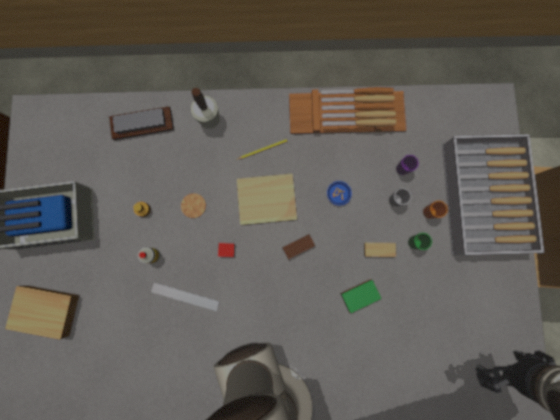

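View pics/scene0.png

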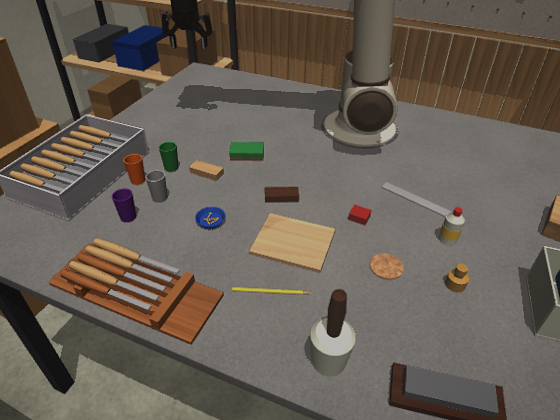

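The top view shows these candidates:
- **Steel cup:** grey at (400,199). Its look-alikes are purple (407,165), orange (436,211) and green (421,242).
- **Blocks:** dark at (298,247), with the whetstone at (141,122) as the other dark item. Pale at (380,250); the tray board at (40,312) is too big, and the green sponge is at (361,296).
- **Brass weight:** (141,209).
- **Glue bottle:** (148,255). The big brush pot at (205,108) is not it.
- **Board, coaster, dish:** (267,199), (193,206) and (339,194).
- **Red offcut:** (227,250).

Next I measure by colour masks.

```bash
cat > h.py <<'E'
from workcell import bot
import cv2, numpy as np
K={n:bot.calibration(n) for n in("top","scene")}
def ray(n,px):
    k=K[n]; f=210/np.tan(np.radians(k["vfov"]/2)); px=np.atleast_2d(px).astype(float)
    d=np.c_[(px[:,0]-k["cx"])/f,(px[:,1]-k["cy"])/f]; s=d.copy()
    for _ in range(8): s=d/(1+k["k1"]*(s**2).sum(1,keepdims=True))
    T=k["camera_from_world"]; R=T[:3,:3]
    return -R.T@T[:3,3], np.c_[s,np.ones(len(s))]@R
def plane(n,px,z):
    o,d=ray(n,px); return (o+d*((z-o[2])/d[:,2])[:,None])[:,:2]
def pix(n,P):
    k=K[n]; f=210/np.tan(np.radians(k["vfov"]/2)); T=k["camera_from_world"]
    c=np.atleast_2d(P)@T[:3,:3].T+T[:3,3]; s=c[:,:2]/c[:,2:]; s=s*(1+k["k1"]*(s**2).sum(1,keepdims=True))
    return s*f+[k["cx"],k["cy"]]
def grab(n,save=None):
    im=cv2.cvtColor(bot.camera(n),cv2.COLOR_RGB2BGR)
    if save: cv2.imwrite(f"pics/{save}.png",im)
    return im
def blob(im,c,r,lo,hi,up=4):
    """largest HSV blob in a window about c; contour in full-picture pixels"""
    x0,y0=int(c[0]-r),int(c[1]-r); w=im[y0:y0+2*r,x0:x0+2*r]
    w=cv2.resize(w,None,fx=up,fy=up,interpolation=cv2.INTER_CUBIC)
    m=cv2.inRange(cv2.cvtColor(w,cv2.COLOR_BGR2HSV),np.array(lo),np.array(hi))
    cs=cv2.findContours(m,cv2.RETR_EXTERNAL,cv2.CHAIN_APPROX_NONE)[0]
    k=max(cs,key=cv2.contourArea)[:,0]
    return (k+.5)/up-.5+[x0,y0]
def rect(n,k,z):
    """min-area rectangle on plane z: centre, long side, short side, yaw of long side"""
    w=plane(n,k,z)*1000; (c,(a,b),t)=cv2.minAreaRect(w.astype(np.float32))
    if a<b: a,b,t=b,a,t+90
    return np.round(c,1),round(a,1),round(b,1),round((t+90)%180-90,1)
def go(x,y,z,yaw):
    """mm, deg: tool-frame shift from the present pose (before turning) and the turn"""
    o=bot.get_obs(); p=o["ee_pos"]*1000; a=np.radians(o["tcp_rot"][2]); d=np.array([x,y,z])-p
    t=(yaw-o["tcp_rot"][2]+90)%180-90
    b=a+np.radians(t)
    f=lambda a:np.round([d[0]*np.cos(a)+d[1]*np.sin(a),d[0]*np.sin(a)-d[1]*np.cos(a),-d[2]],1)
    print("shift before turn",f(a),"after turn",f(b),"turn tool z rad",round(-np.radians(t),3),"end yaw",o["tcp_rot"][2]+t)
E
python3 - <<'E'
from h import *
im=cv2.imread("pics/top0.png"); h=cv2.cvtColor(im,cv2.COLOR_BGR2HSV)
for nm,(x,y) in dict(board=(267,199),coaster=(193,206),dark=(298,247),pale=(380,250),weight=(141,209),glueband=(148,255),cup=(400,199),bench=(320,260),red=(227,250)).items():
    print(nm,h[y-1:y+2,x-1:x+2].reshape(-1,3).mean(0).round(),plane("top",(x,y),0.02).round(3))
s=np.vstack([np.hstack([cv2.resize(im[y-25:y+25,x-33:x+33],(264,200),interpolation=2) for x,y in r]) for r in [[(298,247),(380,250),(400,199)],[(141,209),(148,255),(267,199)]]])
cv2.imwrite("pics/crop1.png",s)
E
```

```text
board [ 26.  71. 148.] [[ 0.589 -0.006]]
coaster [ 16. 116. 145.] [[0.573 0.214]]
dark [ 10. 122.  84.] [[ 0.444 -0.094]]
pale [ 21.  91. 146.] [[ 0.429 -0.333]]
weight [ 20. 158.  90.] [[0.568 0.368]]
glueband [ 29.  25. 116.] [[0.432 0.344]]
cup [ 88.   6. 107.] [[ 0.578 -0.402]]
bench [ 12.  10. 111.] [[ 0.405 -0.157]]
red [  1. 188. 148.] [[0.441 0.113]]
```

View pics/crop1.png

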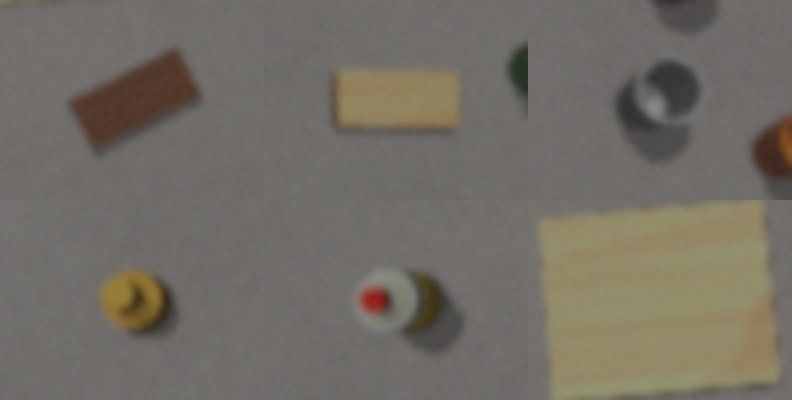

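The crops confirm the choices: dark and pale blocks, the grey steel cup with its rim near (402,197), the brass weight, and the glue bottle with its red cap near (143,255).

```bash
python3 - <<'E'
from h import *
im=cv2.imread("pics/top0.png"); sc=cv2.imread("pics/scene0.png")
print("board",rect("top",blob(im,(267,199),42,(18,45,110),(40,255,255)),.012))
print("board sc",rect("scene",blob(sc,(292,242),55,(12,60,100),(40,255,255)),.012))
print("coaster",rect("top",blob(im,(193,206),22,(5,70,90),(30,255,255)),.005))
print("coaster sc",rect("scene",blob(sc,(387,266),25,(5,60,90),(30,255,255)),.005))
print("dark",rect("top",blob(im,(298,247),25,(0,60,40),(20,255,255)),.011))
print("pale",rect("top",blob(im,(380,250),25,(12,50,80),(40,255,255)),.011), rect("top",blob(im,(380,250),25,(12,50,120),(40,255,255)),.022))
print("offcut",rect("top",blob(im,(227,250),18,(0,100,60),(10,255,255)),.011))
print("weight sil",rect("top",blob(im,(141,209),20,(10,90,50),(35,255,255)),.014))
cap=blob(im,(145,255),14,(0,110,50),(12,255,255)); print("cap",cap.mean(0),rect("top",cap,.092))
cap=blob(sc,(458,212),10,(0,110,40),(12,255,255)); print("cap sc",cap.mean(0),rect("scene",cap,.088))
r=plane("top",[(402,197),(393.7,197),(410.3,197)],.075);print("rim",r*1000)
print("knob",plane("top",(141-33+123/4,209-25+(297-200)/4),.056)*1000)
s=np.hstack([cv2.resize(sc[y-37:y+37,x-33:x+33],(264,296),interpolation=2) for x,y in [(458,277),(453,226),(157,187)]])
cv2.imwrite("pics/crop2.png",s)
E
```

```text
board (array([591.1,  -3.8]), 171.8, 143.2, -86.0)
board sc (array([597.6,  -1.2]), 172.1, 151.2, -86.0)
coaster (array([577.6, 217.4]), 74.9, 74.6, 88.5)
coaster sc (array([580.9, 218.9]), 79.4, 76.3, -0.9)
dark (array([446.5, -95.8]), 89.3, 40.1, -65.5)
pale (array([ 431. , -334.9]), 94.9, 43.8, 87.5) (array([ 431.6, -334. ]), 89.9, 41.2, 87.9)
offcut (array([442.3, 118.2]), 48.6, 41.7, 86.8)
weight sil (array([570.1, 370. ]), 50.7, 44.5, 44.9)
cap [142.19542254 254.66373239] (array([431.5, 335.1]), 18.6, 14.9, 88.6)
cap sc [457.31547619 211.15119048] (array([430.3, 337.3]), 35.1, 18.0, -2.8)
rim [[ 575.23435883 -390.96417641]
 [ 575.84192967 -367.38809429]
 [ 574.62678942 -414.55187847]]
knob [[565.20556689 361.63320813]]
```

View pics/crop2.png

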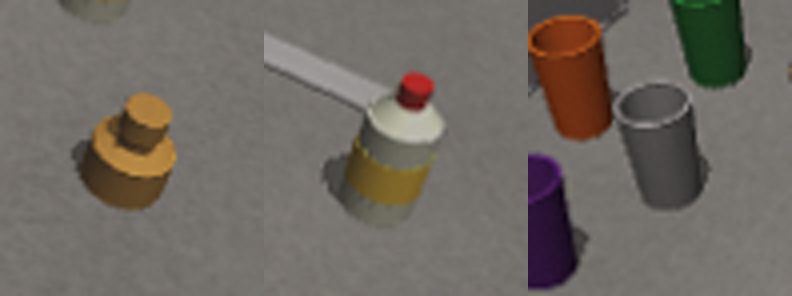

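```bash
python3 - <<'E'
from h import *
t=lambda cx,cy,ox,oy,hy=25:(ox-33+(cx+.5)/4-.5,oy-hy+(cy+.5)/4-.5)
for nm,n,p,z in [("knob","top",t(123.5,97,141,209),.056),("disc","top",t(133,100,141,209),.028),("knob","scene",t(149,110,458,277,37),.056),("disc","scene",t(134,148,458,277,37),.028),
 ("cap","top",t(374-264,100,148,255),.096),("cap","scene",t(416-264,83,453,226,37),.096),("glue shoulder","top",t(389-264,100,148,255),.070),("shoulder","scene",t(405-264,121,453,226,37),.070),
 ("rim","top",t(668-528,92,400,199),.075),("rim","scene",t(653-528,105,157,187,37),.075),("foot","scene",t(671-528,193,157,187,37),0.0)]:
    print(nm,n,plane(n,p,z)*1000)
go(446,-96,120,24.5)
E
```

```text
knob top [[566.31430715 362.38489468]]
disc top [[568.13229924 365.78480144]]
knob scene [[570.38680105 368.54242591]]
disc scene [[572.60591485 368.70169636]]
cap top [[431.38975069 333.95712637]]
cap scene [[433.543918   335.67098804]]
glue shoulder top [[431.85828142 332.87416098]]
shoulder scene [[436.98471099 336.77312103]]
rim top [[ 576.33868117 -389.97607548]]
rim scene [[ 583.49843575 -387.87315541]]
foot scene [[ 581.78373918 -390.13738797]]
shift before turn [ 395.7 -322.8  110.7] after turn [ 431.2 -273.6  110.7] turn tool z rad -0.119 end yaw 24.499999999999996
```

```bash
python3 -c "
from h import *
go(447,-96,60,-65.5)"
```

```text
shift before turn [ 396.7 -322.5  170.7] after turn [-273.2 -432.1  170.7] turn tool z rad 1.452 end yaw -65.5
```

```bash
python3 -m crank '[{"gripper":85,"travel":[44,-35.8,0],"twist":[0,0,0]},{"gripper":85,"travel":[44,-35.8,0],"twist":[0,0,0]},{"gripper":85,"travel":[44,-35.8,0],"twist":[0,0,0]},{"gripper":85,"travel":[44,-35.8,0],"twist":[0,0,0]},{"gripper":85,"travel":[44,-35.8,0],"twist":[0,0,0]},{"gripper":85,"travel":[44,-35.8,0],"twist":[0,0,0]},{"gripper":85,"travel":[44,-35.8,0],"twist":[0,0,0]},{"gripper":85,"travel":[44,-35.8,0],"twist":[0,0,0]},{"gripper":85,"travel":[44,-35.8,0],"twist":[0,0,0]}]' 40
python3 -m crank '[{"gripper":85,"travel":[0,0,21],"twist":[0,0,0.18]},{"gripper":85,"travel":[0,0,21],"twist":[0,0,0.18]},{"gripper":85,"travel":[0,0,21],"twist":[0,0,0.18]},{"gripper":85,"travel":[0,0,21],"twist":[0,0,0.18]},{"gripper":85,"travel":[0,0,21],"twist":[0,0,0.18]},{"gripper":85,"travel":[0,0,21],"twist":[0,0,0.18]},{"gripper":85,"travel":[0,0,21],"twist":[0,0,0.18]},{"gripper":85,"travel":[0,0,21],"twist":[0,0,0.18]},{"gripper":85,"travel":[0,0,0],"twist":[0,0,0]},{"gripper":85,"travel":[0,0,0],"twist":[0,0,0]}]'
python3 -c "
from h import *
go(447,-96,3,-65.5)
a=[grab('top','a1'),grab('scene')]
c=pix('top',[.447,-.096,.02])[0].astype(int);d=pix('scene',[.447,-.096,.02])[0].astype(int)
cv2.imwrite('pics/a1c.png',np.hstack([cv2.resize(i[y-40:y+40,x-50:x+50],(400,320),interpolation=2) for i,(x,y) in zip(a,(c,d))]))"
```

```text
time: 1.23
ee_pos: [0.4472, -0.0949, 0.2312]
tcp_rot: [180.0, -0.0, 17.7]
wrist_force: [0.6, -0.5, 0.0]
opening: 0.0851
grasp_force: 0.0
time: 2.48
ee_pos: [0.3213, -0.2828, 0.0641]
tcp_rot: [-170.6, 3.8, -47.6]
wrist_force: [0.2, -0.3, -0.4]
opening: 0.0852
grasp_force: 0.0
shift before turn [ -53.  -218.8   61.1] after turn [-117.8 -191.9   61.1] turn tool z rad 0.313 end yaw -65.5
```

View pics/a1c.png

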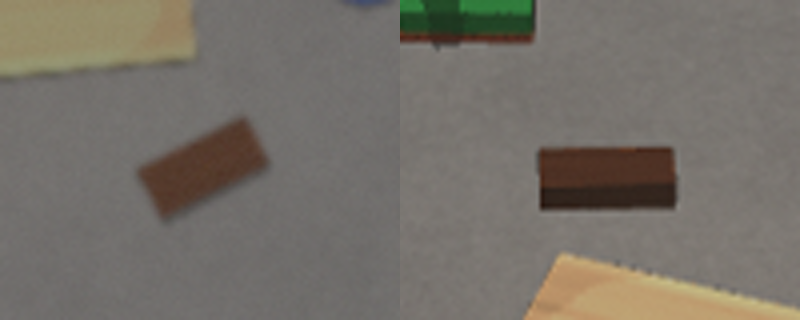

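The pose is off: joint 6 seems to be at its limit, so yaw needs q6 = 180 + q1 − yaw. The picture shows the block still in place at (298,247). I'll check the joints.

```bash
python3 -c "
from h import *
o=bot.get_obs();print(o['q'].round(1),o['tcp_rot'],o['ee_pos'])
from scipy.spatial.transform import Rotation as R
M=R.from_euler('xyz',o['tcp_rot'],degrees=True)
# undo: to commanded-like pose yaw 17.7
t=R.from_euler('xyz',[180,0,20],degrees=True)
print((M.inv()*t).as_rotvec())
print(M.inv().apply(np.array([447,-96,200])-o['ee_pos']*1000))"
```

```text
[-47.5  -8.  -21.6  80.2   9.4 179.9] [-170.56907843    3.78937427  -47.45382076] [ 0.32201972 -0.28242401  0.06453681]
[-0.18400246 -0.03868841 -1.17949767]
[ -61.67204563 -236.76177703  -94.1524107 ]
```

```bash
python3 -m crank '[{"gripper":85,"travel":[0,0,-30],"twist":[-0.09,-0.02,-0.12]},{"gripper":85,"travel":[0,0,-30],"twist":[-0.09,-0.02,-0.12]},{"gripper":85,"travel":[0,0,-20],"twist":[0,0,-0.18]},{"gripper":85,"travel":[0,0,0],"twist":[0,0,-0.18]},{"gripper":85,"travel":[0,0,0],"twist":[0,0,-0.18]}]'
python3 -c "
from h import *
o=bot.get_obs();print(o['q'].round(1),o['tcp_rot'],o['ee_pos'])
from scipy.spatial.transform import Rotation as R
M=R.from_euler('xyz',o['tcp_rot'],degrees=True)
t=R.from_euler('xyz',[180,0,20],degrees=True)
print((M.inv()*t).as_rotvec())
go(447,-96,120,114.5)"
```

```text
time: 3.2
ee_pos: [0.3217, -0.2911, 0.1441]
tcp_rot: [-177.3, 4.1, -2.1]
wrist_force: [-0.2, -0.2, -0.5]
opening: 0.0851
grasp_force: 0.0
[-41.8  -6.8 -11.4  90.3  -0.6 140.4] [-177.34472999    4.11105198   -2.09513454] [ 0.3216726  -0.29113919  0.14414182]
[-0.0595832   0.06191853 -0.38705989]
shift before turn [ 118.1 -199.6   24.1] after turn [-125.6 -195.    24.1] turn tool z rad 1.107 end yaw -65.49999999999999
```

```bash
sed -i 's/t=(yaw-o\["tcp_rot"\]\[2\]+90)%180-90/t=(yaw-o["tcp_rot"][2]+180)%360-180/; s/    print("shift before/    print("rot",o["tcp_rot"].round(1),"t",o["time"]);print("shift before/' h.py
python3 -m crank '[{"gripper":85,"travel":[0,0,0],"twist":[-0.02,0.0207,-0.129]},{"gripper":85,"travel":[0,0,0],"twist":[-0.02,0.0207,-0.129]},{"gripper":85,"travel":[0,0,0],"twist":[-0.02,0.0207,-0.129]},{"gripper":85,"travel":[0,0,0],"twist":[0,0,-0.18]},{"gripper":85,"travel":[0,0,0],"twist":[0,0,-0.18]},{"gripper":85,"travel":[0,0,0],"twist":[0,0,-0.18]},{"gripper":85,"travel":[0,0,0],"twist":[0,0,-0.18]},{"gripper":85,"travel":[0,0,0],"twist":[0,0,-0.18]},{"gripper":85,"travel":[0,0,0],"twist":[0,0,-0.18]},{"gripper":85,"travel":[0,0,0],"twist":[0,0,-0.18]},{"gripper":85,"travel":[0,0,0],"twist":[0,0,-0.18]},{"gripper":85,"travel":[0,0,0],"twist":[0,0,-0.18]}]'
python3 -c "
from h import *
go(447,-96,70,114.5)"
```

```text
time: 4.7
ee_pos: [0.3214, -0.2911, 0.1439]
tcp_rot: [-180.0, 0.0, 112.8]
wrist_force: [0.3, -0.4, -0.6]
opening: 0.085
grasp_force: 0.0
rot [-180.     0.   112.8] t 4.7
shift before turn [131.2 191.4  73.9] after turn [125.4 195.2  73.9] turn tool z rad -0.03 end yaw 114.5
```

```bash
python3 -m crank '[{"gripper":85,"travel":[0,0,0],"twist":[0,0,-0.03]},{"gripper":85,"travel":[31.4,48.8,0],"twist":[0,0,0]},{"gripper":85,"travel":[31.4,48.8,0],"twist":[0,0,0]},{"gripper":85,"travel":[31.4,48.8,0],"twist":[0,0,0]},{"gripper":85,"travel":[31.4,48.8,0],"twist":[0,0,0]},{"gripper":85,"travel":[0,0,37],"twist":[0,0,0]},{"gripper":85,"travel":[0,0,37],"twist":[0,0,0]},{"gripper":85,"travel":[0,0,0],"twist":[0,0,0]}]'
python3 -c "
from h import *
go(447,-96,3,114.5)"
```

```text
time: 5.7
ee_pos: [0.446, -0.0966, 0.0672]
tcp_rot: [-179.7, -0.2, 114.0]
wrist_force: [0.8, -0.2, 0.3]
opening: 0.085
grasp_force: 0.0
rot [-179.7   -0.2  114. ] t 5.7
shift before turn [ 0.1  1.1 64.2] after turn [ 0.1  1.1 64.2] turn tool z rad -0.009 end yaw 114.5
```

```bash
python3 -m crank '[{"gripper":85,"travel":[0,1,32],"twist":[0,0,-0.009]},{"gripper":85,"travel":[0,0,31],"twist":[0,0,0]},{"gripper":85,"travel":[0,0,0],"twist":[0,0,0]},{"gripper":30,"travel":[0,0,0],"twist":[0,0,0]},{"gripper":30,"travel":[0,0,0],"twist":[0,0,0]},{"gripper":30,"travel":[0,0,0],"twist":[0,0,0]},{"gripper":30,"travel":[0,0,0],"twist":[0,0,0]},{"gripper":30,"travel":[0,0,0],"twist":[0,0,0]},{"gripper":30,"travel":[0,0,0],"twist":[0,0,0]},{"gripper":30,"travel":[0,0,0],"twist":[0,0,0]}]' 40
python3 -c "
from h import *
go(447,-96,3,114.5)
im=grab('top');print(rect('top',blob(im,(298,247),25,(0,60,40),(20,255,255)),.011))"
```

```text
time: 6.95
ee_pos: [0.4492, -0.0975, 0.0077]
tcp_rot: [180.0, 0.0, 114.5]
wrist_force: [-0.2, -0.1, 5.7]
opening: 0.039
grasp_force: 40.2
rot [180.    0.  114.5] t 6.95
shift before turn [ 2.3 -1.4  4.7] after turn [ 2.3 -1.4  4.7] turn tool z rad 0.0 end yaw 114.5
(array([516.4, -45.3]), 9.6, 4.9, -11.7)
```

```bash
python3 -m crank '[{"gripper":30,"travel":[0,0,-30],"twist":[0,0,0]},{"gripper":30,"travel":[0,0,-30],"twist":[0,0,0.09]},{"gripper":30,"travel":[0,0,0],"twist":[0,0,0.09]},{"gripper":30,"travel":[0,0,0],"twist":[0,0,0.09]},{"gripper":30,"travel":[0,0,0],"twist":[0,0,0.088]},{"gripper":30,"travel":[0,0,0],"twist":[0,0,0]},{"gripper":30,"travel":[0,0,0],"twist":[0,0,0]}]'
python3 -c "
from h import *
go(593.1,-6.4,50,94)"
```

```text
time: 7.88
ee_pos: [0.4484, -0.0973, 0.0664]
tcp_rot: [-179.9, -0.0, 94.1]
wrist_force: [-0.1, 0.4, -0.9]
opening: 0.0389
grasp_force: 40.9
rot [-179.9   -0.    94.1] t 7.875
shift before turn [ 80.3 150.8  16.4] after turn [ 80.6 150.7  16.4] turn tool z rad 0.002 end yaw 93.99999999999999
```

```bash
python3 -m crank '[{"gripper":30,"travel":[26.8,50.3,0],"twist":[0,0,0]},{"gripper":30,"travel":[26.8,50.3,0],"twist":[0,0,0]},{"gripper":30,"travel":[26.8,50.2,0],"twist":[0,0,0]},{"gripper":30,"travel":[0,0,16],"twist":[0,0,0]},{"gripper":30,"travel":[0,0,0],"twist":[0,0,0]},{"gripper":30,"travel":[0,0,0],"twist":[0,0,0]}]'
python3 -c "
from h import *
go(593.1,-6.4,20.5,94)"
```

```text
time: 8.62
ee_pos: [0.5924, -0.0071, 0.0504]
tcp_rot: [-179.9, -0.0, 94.0]
wrist_force: [0.6, -0.5, -0.7]
opening: 0.0392
grasp_force: 40.9
rot [-179.9   -0.    94. ] t 8.625
shift before turn [ 0.7  0.7 29.9] after turn [ 0.7  0.7 29.9] turn tool z rad -0.0 end yaw 94.0
```

```bash
python3 -m crank '[{"gripper":30,"travel":[0.7,0.7,15],"twist":[0,0,0]},{"gripper":30,"travel":[0,0,10],"twist":[0,0,0]},{"gripper":30,"travel":[0,0,4.5],"twist":[0,0,0]},{"gripper":30,"travel":[0,0,0],"twist":[0,0,0]},{"gripper":30,"travel":[0,0,0],"twist":[0,0,0]}]'
python3 -c "
from h import *
go(593.1,-6.4,20.5,94)"
```

```text
time: 9.25
ee_pos: [0.5938, -0.0058, 0.0205]
tcp_rot: [-179.9, -0.0, 94.0]
wrist_force: [0.1, -0.0, -0.6]
opening: 0.0392
grasp_force: 41.0
rot [-179.9   -0.    94. ] t 9.25
shift before turn [-0.5 -0.7 -0. ] after turn [-0.5 -0.7 -0. ] turn tool z rad 0.0 end yaw 93.99999999999999
```

```bash
python3 -m crank '[{"gripper":30,"travel":[0,0,1],"twist":[0,0,0]},{"gripper":30,"travel":[0,0,0],"twist":[0,0,0]},{"gripper":50,"travel":[0,0,0],"twist":[0,0,0]},{"gripper":60,"travel":[0,0,0],"twist":[0,0,0]},{"gripper":60,"travel":[0,0,0],"twist":[0,0,0]},{"gripper":60,"travel":[0,0,-30],"twist":[0,0,0]},{"gripper":85,"travel":[0,0,-45],"twist":[0,0,0]},{"gripper":85,"travel":[0,-40,0],"twist":[0,0,0]},{"gripper":85,"travel":[-50,-40,0],"twist":[0,0,0]},{"gripper":85,"travel":[-50,-40,0],"twist":[0,0,0]},{"gripper":85,"travel":[-50,-20,0],"twist":[0,0,0]},{"gripper":85,"travel":[-50,0,0],"twist":[0,0,0]}]'
python3 -c "
from h import *
im=grab('top','b1');sc=grab('scene','b1s')
b=rect('top',blob(im,(267,199),42,(18,45,110),(40,255,255)),.012)
c=rect('top',blob(im,(267,199),25,(0,60,30),(17,255,125)),.024)
print(b,c)
x,y=pix('scene',[.59,0,.02])[0].astype(int)
cv2.imwrite('pics/b1c.png',np.hstack([cv2.resize(i[y-45:y+45,x-50:x+50],(400,360),interpolation=2) for i,(x,y) in ((im,(267,199)),(sc,(x,y)))]))
go(431.5,-334,70,87.7)"
```

```text
time: 10.75
ee_pos: [0.4688, -0.2142, 0.0953]
tcp_rot: [-180.0, 0.0, 94.0]
wrist_force: [0.9, -0.3, -0.1]
opening: 0.0849
grasp_force: 0.0
(array([591.5,  -3.6]), 172.0, 142.8, -86.1) (array([590.7,  -3.6]), 90.2, 45.4, -85.5)
rot [-180.     0.    93.8] t 10.85
shift before turn [-114.9  -45.8   24.7] after turn [-119.1  -33.4   24.7] turn tool z rad 0.106 end yaw 87.69999999999999
```

View pics/b1c.png

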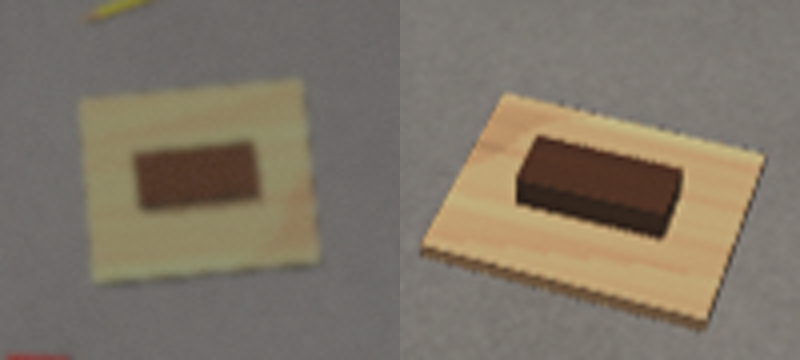

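Dark block lies centred on the board, within 1 mm of its centre and parallel. Now the pale block.

```bash
python3 -m crank '[{"gripper":85,"travel":[0,0,0],"twist":[0,0,0.106]},{"gripper":85,"travel":[-40,-10.5,0],"twist":[0,0,0]},{"gripper":85,"travel":[-40,-10.5,0],"twist":[0,0,0]},{"gripper":85,"travel":[-39,-10.5,0],"twist":[0,0,0]},{"gripper":85,"travel":[0,0,25],"twist":[0,0,0]},{"gripper":85,"travel":[0,0,20],"twist":[0,0,0]},{"gripper":85,"travel":[0,0,0],"twist":[0,0,0]},{"gripper":85,"travel":[0,0,0],"twist":[0,0,0]}]'
python3 -c "
from h import *
go(433,-334,6,87.7)"
```

```text
time: 11.85
ee_pos: [0.4345, -0.3302, 0.0505]
tcp_rot: [-180.0, 0.0, 88.0]
wrist_force: [-0.4, -0.0, -0.4]
opening: 0.0849
grasp_force: 0.0
rot [-180.    0.   88.] t 11.85
shift before turn [-3.8 -1.4 44.5] after turn [-3.8 -1.3 44.5] turn tool z rad 0.005 end yaw 87.7
```

```bash
python3 -m crank '[{"gripper":85,"travel":[-3.8,-1.2,22],"twist":[0,0,0.005]},{"gripper":85,"travel":[0,0,22],"twist":[0,0,0]},{"gripper":85,"travel":[0,0,0],"twist":[0,0,0]},{"gripper":30,"travel":[0,0,0],"twist":[0,0,0]},{"gripper":30,"travel":[0,0,0],"twist":[0,0,0]},{"gripper":30,"travel":[0,0,0],"twist":[0,0,0]},{"gripper":30,"travel":[0,0,0],"twist":[0,0,0]},{"gripper":30,"travel":[0,0,0],"twist":[0,0,0]},{"gripper":30,"travel":[0,0,0],"twist":[0,0,0]},{"gripper":30,"travel":[0,0,0],"twist":[0,0,0]}]' 40
python3 -c "
from h import *
import time
for i in range(3): go(433,-334,6,87.7); grab('top')"
```

```text
time: 13.1
ee_pos: [0.4333, -0.3345, 0.0069]
tcp_rot: [180.0, 0.0, 87.6]
wrist_force: [-1.1, 0.2, 5.4]
opening: 0.0389
grasp_force: 41.4
rot [180.    0.   87.6] t 13.1
shift before turn [ 0.5 -0.3  0.9] after turn [ 0.5 -0.3  0.9] turn tool z rad -0.001 end yaw 87.70000000000002
rot [180.    0.   87.6] t 13.15
shift before turn [ 0.5 -0.3  0.9] after turn [ 0.5 -0.3  0.9] turn tool z rad -0.001 end yaw 87.7
rot [180.    0.   87.6] t 13.2
shift before turn [ 0.5 -0.3  0.8] after turn [ 0.5 -0.3  0.8] turn tool z rad -0.001 end yaw 87.7
```

```bash
python3 -m crank '[{"gripper":30,"travel":[0,0,-35],"twist":[0,0,0]},{"gripper":30,"travel":[0,0,-45],"twist":[0,0,-0.06]},{"gripper":30,"travel":[0,0,0],"twist":[0,0,-0.051]},{"gripper":30,"travel":[0,0,0],"twist":[0,0,0]},{"gripper":30,"travel":[0,0,0],"twist":[0,0,0]}]'
python3 -c "
from h import *
go(593.7,-3.5,75,94)"
```

```text
time: 13.88
ee_pos: [0.4325, -0.3339, 0.085]
tcp_rot: [-179.9, -0.1, 93.9]
wrist_force: [-0.6, 0.5, -1.3]
opening: 0.0388
grasp_force: 40.7
rot [-1.799e+02 -1.000e-01  9.390e+01] t 13.875
shift before turn [318.5 183.6  10. ] after turn [318.4 183.9  10. ] turn tool z rad -0.001 end yaw 94.0
```

```bash
python3 -m crank '[{"gripper":30,"travel":[45.5,26.3,0],"twist":[0,0,0]},{"gripper":30,"travel":[45.5,26.3,0],"twist":[0,0,0]},{"gripper":30,"travel":[45.5,26.2,0],"twist":[0,0,0]},{"gripper":30,"travel":[45.5,26.2,0],"twist":[0,0,0]},{"gripper":30,"travel":[45.5,26.2,0],"twist":[0,0,0]},{"gripper":30,"travel":[45.5,26.2,0],"twist":[0,0,0]},{"gripper":30,"travel":[45.5,26.2,10],"twist":[0,0,-0.001]},{"gripper":30,"travel":[0,0,20],"twist":[0,0,0]},{"gripper":30,"travel":[0,0,0],"twist":[0,0,0]},{"gripper":30,"travel":[0,0,0],"twist":[0,0,0]},{"gripper":30,"travel":[0,0,0],"twist":[0,0,0]}]'
python3 -c "
from h import *
go(593.7,-3.5,43,94)"
```

```text
time: 15.25
ee_pos: [0.5939, -0.0043, 0.0564]
tcp_rot: [-180.0, -0.0, 94.0]
wrist_force: [0.1, 0.5, -0.9]
opening: 0.0389
grasp_force: 40.6
rot [-180.   -0.   94.] t 15.25
shift before turn [ 0.8 -0.1 13.4] after turn [ 0.8 -0.1 13.4] turn tool z rad -0.0 end yaw 93.99999999999999
```

```bash
python3 -m crank '[{"gripper":30,"travel":[0.8,0,9],"twist":[0,0,0]},{"gripper":30,"travel":[0,0,4],"twist":[0,0,0]},{"gripper":30,"travel":[0,0,0],"twist":[0,0,0]},{"gripper":30,"travel":[0,0,0],"twist":[0,0,0]}]'
python3 -c "
from h import *
go(593.7,-3.5,41.5,94)
sc=grab('scene','b2s')
x,y=pix('scene',[.59,0,.03])[0].astype(int)
cv2.imwrite('pics/b2c.png',cv2.resize(sc[y-45:y+45,x-50:x+50],(600,540),interpolation=2))"
```

```text
time: 15.75
ee_pos: [0.5936, -0.0028, 0.0426]
tcp_rot: [-179.9, -0.0, 94.1]
wrist_force: [0.0, 0.1, -1.6]
opening: 0.039
grasp_force: 40.6
rot [-179.9   -0.    94.1] t 15.75
shift before turn [-0.7  0.1  1.1] after turn [-0.7  0.1  1.1] turn tool z rad 0.001 end yaw 94.0
```

View pics/b2c.png

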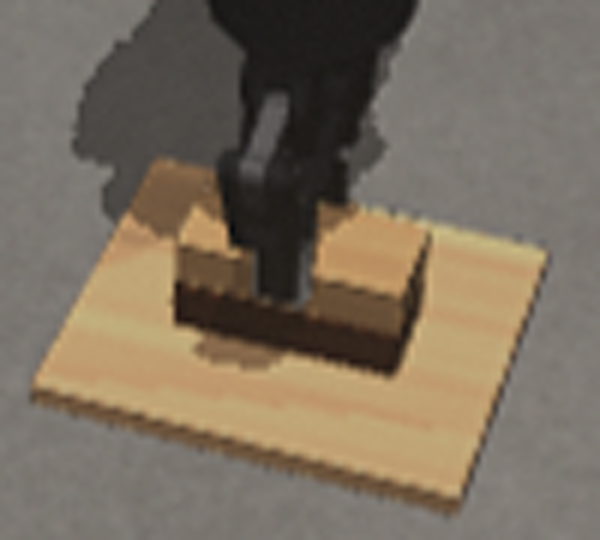

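The scene crop shows the pale block held square over the dark one, edges nearly flush. I'll lower, release and check.

```bash
python3 -m crank '[{"gripper":30,"travel":[-0.6,0,1.5],"twist":[0,0,0]},{"gripper":30,"travel":[0,0,0.5],"twist":[0,0,0]},{"gripper":30,"travel":[0,0,0],"twist":[0,0,0]},{"gripper":50,"travel":[0,0,0],"twist":[0,0,0]},{"gripper":60,"travel":[0,0,0],"twist":[0,0,0]},{"gripper":60,"travel":[0,0,0],"twist":[0,0,0]},{"gripper":60,"travel":[0,0,-30],"twist":[0,0,0]},{"gripper":85,"travel":[0,0,-40],"twist":[0,0,0]},{"gripper":85,"travel":[50,-30,0],"twist":[0,0,0]},{"gripper":85,"travel":[50,-30,0],"twist":[0,0,0]},{"gripper":85,"travel":[50,-30,0],"twist":[0,0,0]},{"gripper":85,"travel":[50,-30,0],"twist":[0,0,0]}]'
python3 -c "
from h import *
im=grab('top','b3');sc=grab('scene','b3s')
x,y=pix('scene',[.59,0,.03])[0].astype(int)
cv2.imwrite('pics/b3c.png',np.hstack([cv2.resize(i[y-25:y+25,x-33:x+33],(396,300),interpolation=2) for i,(x,y) in ((im,(267,199)),(sc,(x,y)))]))
go(568,367,100,90)"
```

```text
time: 17.3
ee_pos: [0.4587, 0.1889, 0.1108]
tcp_rot: [-180.0, -0.0, 94.0]
wrist_force: [0.3, 0.8, 1.0]
opening: 0.0849
grasp_force: 0.0
rot [-1.799e+02 -1.000e-01  9.430e+01] t 17.4
shift before turn [167.1 123.8  11. ] after turn [176.  110.8  11. ] turn tool z rad 0.076 end yaw 90.00000000000001
```

View pics/b3c.png

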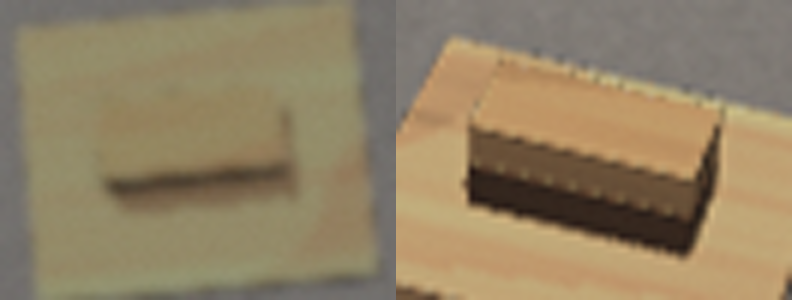

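The stack is flush: in the scene crop the pale and dark edges run continuous at both the left (470) and right (~695) corners. Next the weight, gripped by the knob twice at right angles so it is centred both ways.

```bash
python3 -m crank '[{"gripper":70,"travel":[42,31.2,0],"twist":[0,0,0]},{"gripper":70,"travel":[42,31.2,0],"twist":[0,0,0]},{"gripper":70,"travel":[42,31.2,0],"twist":[0,0,0]},{"gripper":70,"travel":[41,31.2,0],"twist":[0,0,0]},{"gripper":70,"travel":[0,0,30],"twist":[0,0,0]},{"gripper":70,"travel":[0,0,10],"twist":[0,0,0]},{"gripper":70,"travel":[0,0,0],"twist":[0,0,0]},{"gripper":70,"travel":[0,0,0],"twist":[0,0,0]}]'
python3 -c "
from h import *
go(569.5,366,33,94)
im=grab('top');sc=grab('scene')
cv2.imwrite('pics/c1.png',np.hstack([cv2.resize(i[y-40:y+30,x-33:x+33],(396,420),interpolation=2) for i,(x,y) in ((im,(141,209)),(sc,(458,277)))]))
"
```

```text
time: 18.4
ee_pos: [0.5728, 0.3627, 0.0722]
tcp_rot: [180.0, -0.1, 94.0]
wrist_force: [0.2, -0.2, -0.2]
opening: 0.07
grasp_force: 0.0
rot [ 1.8e+02 -1.0e-01  9.4e+01] t 18.4
shift before turn [ 3.6 -3.  39.2] after turn [ 3.6 -3.  39.2] turn tool z rad 0.001 end yaw 93.99999999999999
```

View pics/c1.png

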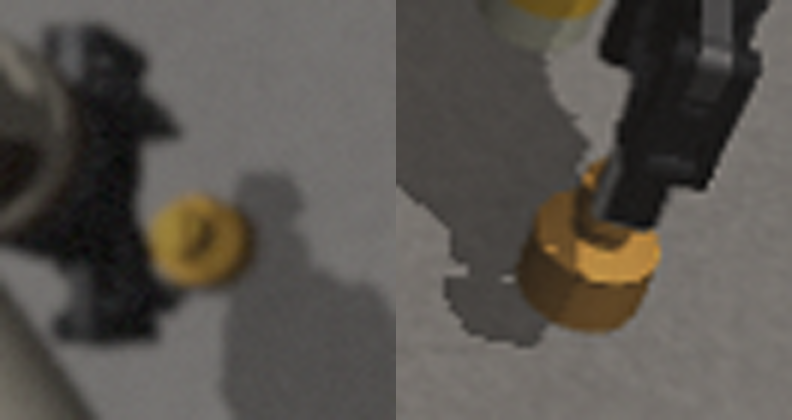

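The fingers straddle the weight in both views; the knob is at about (141,209) in the top view. Descending to grip it.

```bash
python3 -m crank '[{"gripper":70,"travel":[3.6,-2.5,0],"twist":[0,0,0]},{"gripper":70,"travel":[0,0,20],"twist":[0,0,0]},{"gripper":70,"travel":[0,0,18],"twist":[0,0,0]},{"gripper":70,"travel":[0,0,0],"twist":[0,0,0]},{"gripper":40,"travel":[0,0,0],"twist":[0,0,0]},{"gripper":15,"travel":[0,0,0],"twist":[0,0,0]},{"gripper":15,"travel":[0,0,0],"twist":[0,0,0]},{"gripper":15,"travel":[0,0,0],"twist":[0,0,0]},{"gripper":15,"travel":[0,0,0],"twist":[0,0,0]},{"gripper":15,"travel":[0,0,0],"twist":[0,0,0]},{"gripper":15,"travel":[0,0,0],"twist":[0,0,0]}]' 40
python3 -c "
from h import *
go(569.5,366,33,94)"
```

```text
time: 19.88
ee_pos: [0.5697, 0.3667, 0.0335]
tcp_rot: [-180.0, -0.1, 94.1]
wrist_force: [-1.6, -0.5, 5.6]
opening: 0.0223
grasp_force: 39.5
rot [-1.80e+02 -1.00e-01  9.41e+01] t 19.875
shift before turn [-0.6 -0.3  0.5] after turn [-0.6 -0.3  0.5] turn tool z rad 0.001 end yaw 93.99999999999999
```

```bash
python3 -m crank '[{"gripper":60,"travel":[0,0,0],"twist":[0,0,0]},{"gripper":60,"travel":[0,0,-1],"twist":[0,0,0]},{"gripper":60,"travel":[0,0,0],"twist":[0,0,0]},{"gripper":60,"travel":[0,0,0],"twist":[0,0,-0.1745]},{"gripper":60,"travel":[0,0,0],"twist":[0,0,-0.1745]},{"gripper":60,"travel":[0,0,0],"twist":[0,0,-0.1745]},{"gripper":60,"travel":[0,0,0],"twist":[0,0,-0.1745]},{"gripper":60,"travel":[0,0,0],"twist":[0,0,-0.1745]},{"gripper":60,"travel":[0,0,0],"twist":[0,0,-0.1745]},{"gripper":60,"travel":[0,0,0],"twist":[0,0,-0.1745]},{"gripper":60,"travel":[0,0,0],"twist":[0,0,-0.1745]},{"gripper":60,"travel":[0,0,0],"twist":[0,0,-0.1745]}]'
python3 -m crank '[{"gripper":60,"travel":[0,0,0],"twist":[0,0,0]},{"gripper":15,"travel":[0,0,0],"twist":[0,0,0]},{"gripper":15,"travel":[0,0,0],"twist":[0,0,0]},{"gripper":15,"travel":[0,0,0],"twist":[0,0,0]},{"gripper":15,"travel":[0,0,0],"twist":[0,0,0]},{"gripper":15,"travel":[0,0,0],"twist":[0,0,0]},{"gripper":15,"travel":[0,0,0],"twist":[0,0,0]},{"gripper":15,"travel":[0,0,0],"twist":[0,0,0]}]' 60
python3 -m crank '[{"gripper":15,"travel":[0,0,-30],"twist":[0,0,0]},{"gripper":15,"travel":[0,0,-45],"twist":[0,0,0]},{"gripper":15,"travel":[0,0,0],"twist":[0,0,0]},{"gripper":15,"travel":[0,0,0],"twist":[0,0,0]}]'
python3 -c "
from h import *
go(593.6,-3.5,105,184)"
```

```text
time: 21.38
ee_pos: [0.5696, 0.3664, 0.0335]
tcp_rot: [180.0, -0.1, -175.6]
wrist_force: [0.3, 0.5, -0.0]
opening: 0.0599
grasp_force: 0.0
time: 22.38
ee_pos: [0.5697, 0.3667, 0.0338]
tcp_rot: [180.0, -0.1, -175.9]
wrist_force: [-0.8, 3.0, 2.3]
opening: 0.0217
grasp_force: 58.8
time: 22.88
ee_pos: [0.5693, 0.3659, 0.1069]
tcp_rot: [-179.9, -0.2, -176.0]
wrist_force: [0.3, 0.3, -4.6]
opening: 0.0215
grasp_force: 59.4
rot [-179.9   -0.2 -176. ] t 22.875
shift before turn [   1.8 -370.2    1.9] after turn [   1.5 -370.2    1.9] turn tool z rad 0.001 end yaw -175.99999999999997
```

```bash
python3 -m crank '[{"gripper":15,"travel":[0.2,-30,0],"twist":[0,0,0]},{"gripper":15,"travel":[0.2,-48,0],"twist":[0,0,0]},{"gripper":15,"travel":[0.2,-48,0],"twist":[0,0,0]},{"gripper":15,"travel":[0.2,-48,0],"twist":[0,0,0]},{"gripper":15,"travel":[0.2,-48,0],"twist":[0,0,0]},{"gripper":15,"travel":[0.2,-48,0],"twist":[0,0,0]},{"gripper":15,"travel":[0.2,-48,0],"twist":[0,0,0]},{"gripper":15,"travel":[0.1,-36,0],"twist":[0,0,0]},{"gripper":15,"travel":[0,-16.2,0],"twist":[0,0,0]},{"gripper":15,"travel":[0,0,0],"twist":[0,0,0]},{"gripper":15,"travel":[0,0,0],"twist":[0,0,0]},{"gripper":15,"travel":[0,0,0],"twist":[0,0,0]}]'
python3 -c "
from h import *
go(593.6,-3.5,91.5,184)"
```

```text
time: 24.38
ee_pos: [0.5942, -0.0019, 0.1082]
tcp_rot: [180.0, -0.1, -175.9]
wrist_force: [-0.3, -0.3, -3.5]
opening: 0.022
grasp_force: 59.7
rot [ 1.800e+02 -1.000e-01 -1.759e+02] t 24.375
shift before turn [ 0.8 -1.6 16.7] after turn [ 0.8 -1.6 16.7] turn tool z rad 0.002 end yaw -176.00000000000003
```

```bash
python3 -m crank '[{"gripper":15,"travel":[0.6,-1.4,10],"twist":[0,0,0]},{"gripper":15,"travel":[0,0,6],"twist":[0,0,0]},{"gripper":15,"travel":[0,0,1],"twist":[0,0,0]},{"gripper":15,"travel":[0,0,0],"twist":[0,0,0]},{"gripper":15,"travel":[0,0,0],"twist":[0,0,0]}]'
python3 -m crank '[{"gripper":15,"travel":[0,0,0.8],"twist":[0,0,0]},{"gripper":15,"travel":[0,0,0],"twist":[0,0,0]},{"gripper":15,"travel":[0,0,0],"twist":[0,0,0]}]'
python3 -c "
from h import *
go(593.6,-3.5,90,184)"
```

```text
time: 25.0
ee_pos: [0.594, -0.0044, 0.0917]
tcp_rot: [180.0, -0.1, -176.0]
wrist_force: [-0.1, 0.3, -3.1]
opening: 0.0219
grasp_force: 59.7
time: 25.38
ee_pos: [0.5939, -0.0044, 0.0907]
tcp_rot: [180.0, -0.1, -176.0]
wrist_force: [0.6, -0.6, -3.5]
opening: 0.022
grasp_force: 59.7
rot [ 1.80e+02 -1.00e-01 -1.76e+02] t 25.375
shift before turn [0.2 0.9 0.7] after turn [0.2 0.9 0.7] turn tool z rad 0.001 end yaw -176.00000000000003
```

```bash
python3 -m crank '[{"gripper":15,"travel":[0,0.8,0.5],"twist":[0,0,0]},{"gripper":15,"travel":[0,0,0.5],"twist":[0,0,0]},{"gripper":15,"travel":[0,0,0],"twist":[0,0,0]},{"gripper":15,"travel":[0,0,0],"twist":[0,0,0]}]'
python3 -m crank '[{"gripper":30,"travel":[0,0,0],"twist":[0,0,0]},{"gripper":50,"travel":[0,0,0],"twist":[0,0,0]},{"gripper":50,"travel":[0,0,0],"twist":[0,0,0]},{"gripper":50,"travel":[0,0,-20],"twist":[0,0,0]},{"gripper":50,"travel":[0,0,-40],"twist":[0,0,0]},{"gripper":85,"travel":[0,40,0],"twist":[0,0,0]},{"gripper":85,"travel":[40,40,0],"twist":[0,0,0]},{"gripper":85,"travel":[40,45,0],"twist":[0,0,0]},{"gripper":85,"travel":[40,45,0],"twist":[0,0,0]},{"gripper":85,"travel":[35,45,0],"twist":[0,0,0]},{"gripper":85,"travel":[0,45,0],"twist":[0,0,0]}]'
python3 -c "
from h import *
im=grab('top','d1');sc=grab('scene','d1s')
x,y=pix('scene',[.59,0,.05])[0].astype(int)
cv2.imwrite('pics/d1c.png',np.hstack([cv2.resize(i[y-25:y+25,x-33:x+33],(396,300),interpolation=2) for i,(x,y) in ((im,(267,199)),(sc,(x,y)))]))
go(433,335,130,184)"
```

```text
time: 25.88
ee_pos: [0.5939, -0.0035, 0.0899]
tcp_rot: [180.0, -0.1, -175.9]
wrist_force: [-0.2, 0.7, -1.3]
opening: 0.0216
grasp_force: 59.9
time: 27.25
ee_pos: [0.4191, 0.2459, 0.151]
tcp_rot: [179.9, 0.0, -175.9]
wrist_force: [0.5, -0.1, 0.5]
opening: 0.0849
grasp_force: 0.0
rot [ 179.9   -0.  -175.7] t 27.35
shift before turn [-19.4  85.9  20.2] after turn [-19.   85.9  20.2] turn tool z rad 0.005 end yaw -175.99999999999994
```

View pics/d1c.png

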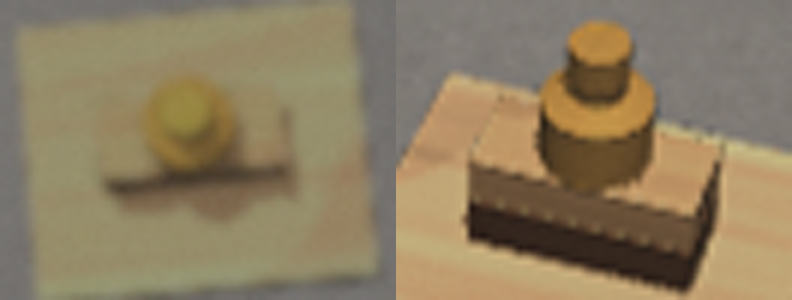

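The weight stands upright in the middle of the pale block: in the scene crop its base centre is near (597,155) and the top face centre near (599,152). Now the glue bottle.

```bash
python3 -m crank '[{"gripper":85,"travel":[-9.5,43,0],"twist":[0,0,0]},{"gripper":85,"travel":[-9.5,42.5,0],"twist":[0,0,0]},{"gripper":85,"travel":[0,0,20],"twist":[0,0,0]},{"gripper":85,"travel":[0,0,0],"twist":[0,0,0]},{"gripper":85,"travel":[0,0,0],"twist":[0,0,0]}]'
python3 -c "
from h import *
go(433,334.5,35,184)"
```

```text
time: 27.98
ee_pos: [0.4341, 0.3309, 0.1307]
tcp_rot: [180.0, -0.1, -176.0]
wrist_force: [0.6, 0.1, 0.0]
opening: 0.085
grasp_force: 0.0
rot [ 1.80e+02 -1.00e-01 -1.76e+02] t 27.975
shift before turn [ 0.8  3.7 95.7] after turn [ 0.8  3.7 95.7] turn tool z rad 0.0 end yaw -175.99999999999997
```

```bash
python3 -m crank '[{"gripper":85,"travel":[0.8,3.6,0],"twist":[0,0,0]},{"gripper":85,"travel":[0,0,40],"twist":[0,0,0]},{"gripper":85,"travel":[0,0,40],"twist":[0,0,0]},{"gripper":85,"travel":[0,0,15],"twist":[0,0,0]},{"gripper":85,"travel":[0,0,0],"twist":[0,0,0]},{"gripper":35,"travel":[0,0,0],"twist":[0,0,0]},{"gripper":35,"travel":[0,0,0],"twist":[0,0,0]},{"gripper":35,"travel":[0,0,0],"twist":[0,0,0]},{"gripper":35,"travel":[0,0,0],"twist":[0,0,0]},{"gripper":35,"travel":[0,0,0],"twist":[0,0,0]},{"gripper":35,"travel":[0,0,0],"twist":[0,0,0]},{"gripper":35,"travel":[0,0,0],"twist":[0,0,0]}]' 30
python3 -m crank '[{"gripper":65,"travel":[0,0,0],"twist":[0,0,0]},{"gripper":80,"travel":[0,0,0],"twist":[0,0,0]},{"gripper":80,"travel":[0,0,0],"twist":[0,0,0]},{"gripper":80,"travel":[0,0,0],"twist":[0,0,0.1745]},{"gripper":80,"travel":[0,0,0],"twist":[0,0,0.1745]},{"gripper":80,"travel":[0,0,0],"twist":[0,0,0.1745]},{"gripper":80,"travel":[0,0,0],"twist":[0,0,0.1745]},{"gripper":80,"travel":[0,0,0],"twist":[0,0,0.1745]},{"gripper":80,"travel":[0,0,0],"twist":[0,0,0.1745]},{"gripper":80,"travel":[0,0,0],"twist":[0,0,0.1745]},{"gripper":80,"travel":[0,0,0],"twist":[0,0,0.1745]},{"gripper":80,"travel":[0,0,0],"twist":[0,0,0.1745]}]'
python3 -m crank '[{"gripper":80,"travel":[0,0,0],"twist":[0,0,0]},{"gripper":35,"travel":[0,0,0],"twist":[0,0,0]},{"gripper":35,"travel":[0,0,0],"twist":[0,0,0]},{"gripper":35,"travel":[0,0,0],"twist":[0,0,0]},{"gripper":35,"travel":[0,0,0],"twist":[0,0,0]},{"gripper":35,"travel":[0,0,0],"twist":[0,0,0]},{"gripper":35,"travel":[0,0,0],"twist":[0,0,0]},{"gripper":35,"travel":[0,0,0],"twist":[0,0,0]}]' 40
python3 -c "
from h import *
go(579.5,217.4,60,94)"
```

```text
time: 29.48
ee_pos: [0.4332, 0.3355, 0.0364]
tcp_rot: [179.9, 0.0, -176.0]
wrist_force: [0.1, -0.5, 5.7]
opening: 0.0432
grasp_force: 29.9
time: 30.98
ee_pos: [0.4325, 0.335, 0.0349]
tcp_rot: [-179.9, -0.0, 93.7]
wrist_force: [0.0, 1.0, 0.5]
opening: 0.0801
grasp_force: 0.0
time: 31.98
ee_pos: [0.4326, 0.3351, 0.0352]
tcp_rot: [-179.9, -0.0, 94.1]
wrist_force: [0.0, -0.3, 2.9]
opening: 0.0428
grasp_force: 40.8
rot [-179.9   -0.    94.1] t 31.975
shift before turn [-127.8  138.1  -24.8] after turn [-127.6  138.3  -24.8] turn tool z rad 0.001 end yaw 94.0
```

```bash
python3 -m crank '[{"gripper":35,"travel":[0,0,-30],"twist":[0,0,0]},{"gripper":35,"travel":[-31.7,34.6,0],"twist":[0,0,0]},{"gripper":35,"travel":[-31.7,34.6,0],"twist":[0,0,0]},{"gripper":35,"travel":[-31.7,34.6,0],"twist":[0,0,0]},{"gripper":35,"travel":[-31.7,34.6,0],"twist":[0,0,0]},{"gripper":35,"travel":[0,0,15],"twist":[0,0,0]},{"gripper":35,"travel":[0,0,0],"twist":[0,0,0]},{"gripper":35,"travel":[0,0,0],"twist":[0,0,0]},{"gripper":35,"travel":[0,0,0],"twist":[0,0,0]}]'
python3 -c "
from h import *
go(579.5,218.2,40,94)"
```

```text
time: 33.1
ee_pos: [0.5793, 0.2191, 0.0504]
tcp_rot: [-180.0, -0.0, 94.1]
wrist_force: [0.6, 0.2, -1.3]
opening: 0.0428
grasp_force: 41.2
rot [-180.    -0.    94.1] t 33.1
shift before turn [-0.9  0.1 10.4] after turn [-0.9  0.1 10.4] turn tool z rad 0.002 end yaw 94.0
```

```bash
python3 -m crank '[{"gripper":35,"travel":[-0.7,0,9],"twist":[0,0,0]},{"gripper":35,"travel":[0,0,0.6],"twist":[0,0,0]},{"gripper":35,"travel":[0,0,0.6],"twist":[0,0,0]},{"gripper":35,"travel":[0,0,0],"twist":[0,0,0]},{"gripper":35,"travel":[0,0,0],"twist":[0,0,0]}]'
python3 -m crank '[{"gripper":50,"travel":[0,0,0],"twist":[0,0,0]},{"gripper":70,"travel":[0,0,0],"twist":[0,0,0]},{"gripper":70,"travel":[0,0,0],"twist":[0,0,0]},{"gripper":75,"travel":[0,0,-30],"twist":[0,0,0]},{"gripper":75,"travel":[0,0,-40],"twist":[0,0,0]},{"gripper":75,"travel":[0,0,-40],"twist":[0,0,0]},{"gripper":85,"travel":[-10,-60,0],"twist":[0,0,0]},{"gripper":85,"travel":[-10,-60,0],"twist":[0,0,0]},{"gripper":85,"travel":[-40,-40,0],"twist":[0,0,0]},{"gripper":85,"travel":[-50,0,0],"twist":[0,0,0]},{"gripper":85,"travel":[-50,0,0],"twist":[0,0,0]},{"gripper":85,"travel":[-50,0,0],"twist":[0,0,0]}]'
python3 -c "
from h import *
im=grab('top','e1');sc=grab('scene','e1s')
x,y=pix('scene',[.58,.218,.03])[0].astype(int)
cv2.imwrite('pics/e1c.png',np.hstack([cv2.resize(i[y-35:y+25,x-33:x+33],(396,360),interpolation=2) for i,(x,y) in ((im,(191,206)),(sc,(x,y)))]))
go(579,-390,110,94)"
```

```text
time: 33.72
ee_pos: [0.5797, 0.218, 0.0402]
tcp_rot: [-180.0, -0.1, 94.1]
wrist_force: [-2.7, 0.6, 5.2]
opening: 0.043
grasp_force: 41.7
time: 35.22
ee_pos: [0.435, -0.0047, 0.15]
tcp_rot: [-180.0, -0.0, 94.1]
wrist_force: [0.6, -0.0, -0.1]
opening: 0.0848
grasp_force: 0.0
rot [-179.9    0.    93.8] t 35.325
shift before turn [-392.   118.2   39.8] after turn [-392.4  116.8   39.8] turn tool z rad -0.003 end yaw 94.00000000000001
```

View pics/e1c.png

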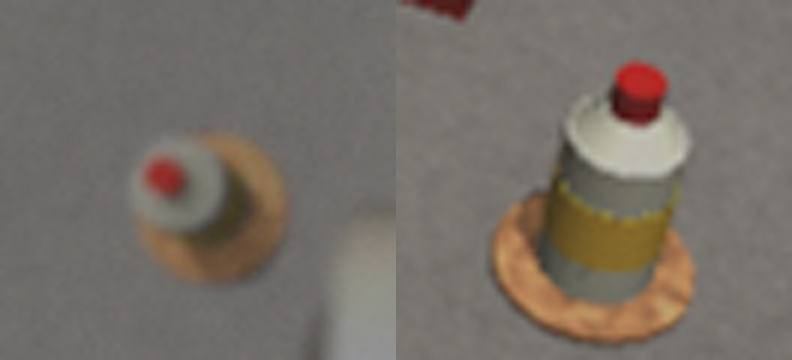

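The bottle stands upright in the middle of the coaster: in the scene crop its base is near (597,265) against a coaster centre near (593,263), about 1.5 mm. Next the steel cup.

```bash
python3 -m crank '[{"gripper":65,"travel":[-49,14.8,0],"twist":[0,0,0]},{"gripper":65,"travel":[-49,14.8,0],"twist":[0,0,0]},{"gripper":65,"travel":[-49,14.8,0],"twist":[0,0,0]},{"gripper":65,"travel":[-49,14.8,0],"twist":[0,0,0]},{"gripper":65,"travel":[-49,14.8,0],"twist":[0,0,0]},{"gripper":65,"travel":[-49,14.8,0],"twist":[0,0,0]},{"gripper":65,"travel":[-49,14.8,0],"twist":[0,0,0]},{"gripper":65,"travel":[-49,14.8,0],"twist":[0,0,0]},{"gripper":65,"travel":[0,0,40],"twist":[0,0,0]},{"gripper":65,"travel":[0,0,0],"twist":[0,0,0]},{"gripper":65,"travel":[0,0,0],"twist":[0,0,0]}]'
python3 -c "
from h import *
go(579.5,-389.5,35,94)"
```

```text
time: 36.7
ee_pos: [0.5812, -0.385, 0.1105]
tcp_rot: [-179.9, -0.0, 94.1]
wrist_force: [0.5, -0.1, 0.5]
opening: 0.0653
grasp_force: 0.0
rot [-179.9   -0.    94.1] t 36.7
shift before turn [-4.4 -2.  75.5] after turn [-4.4 -2.  75.5] turn tool z rad 0.002 end yaw 93.99999999999999
```

```bash
python3 -m crank '[{"gripper":65,"travel":[-4.2,-1.9,0],"twist":[0,0,0]},{"gripper":65,"travel":[0,0,15],"twist":[0,0,0]},{"gripper":65,"travel":[0,0,0],"twist":[0,0,0]},{"gripper":65,"travel":[0,0,0],"twist":[0,0,0]}]'
python3 -c "
from h import *
go(579.5,-389.5,35,94)
im=grab('top');sc=grab('scene')
cv2.imwrite('pics/f1c.png',np.hstack([cv2.resize(i[y-35:y+25,x-33:x+33],(396,360),interpolation=2) for i,(x,y) in ((im,(402,197)),(sc,(157,187)))]))"
```

```text
time: 37.2
ee_pos: [0.5792, -0.39, 0.0942]
tcp_rot: [-179.9, -0.0, 94.1]
wrist_force: [1.1, 0.2, 0.3]
opening: 0.0649
grasp_force: 0.0
rot [-179.9   -0.    94.1] t 37.2
shift before turn [ 0.4  0.3 59.2] after turn [ 0.4  0.3 59.2] turn tool z rad 0.001 end yaw 94.0
```

View pics/f1c.png

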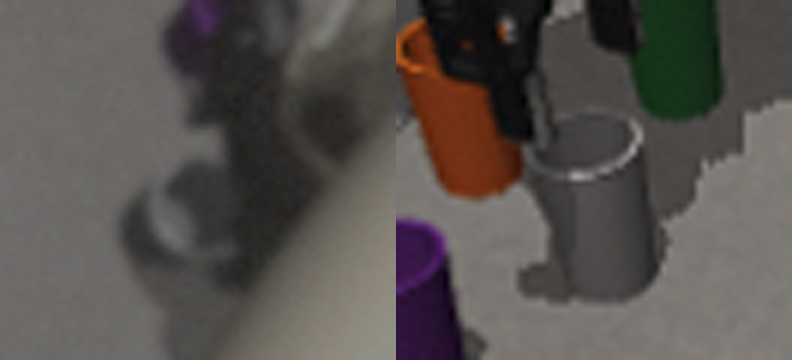

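The front finger is outside the cup's rim (scene crop rim near (583,145)) and clear of the purple and orange cups. Descending.

```bash
python3 -m crank '[{"gripper":68,"travel":[2,0.3,10],"twist":[0,0,0]},{"gripper":68,"travel":[0,0,10],"twist":[0,0,0]},{"gripper":68,"travel":[0,0,10],"twist":[0,0,0]},{"gripper":68,"travel":[0,0,0],"twist":[0,0,0]}]'
python3 -m crank '[{"gripper":68,"travel":[0,0,15],"twist":[0,0,0]},{"gripper":68,"travel":[0,0,12],"twist":[0,0,0]},{"gripper":68,"travel":[0,0,0],"twist":[0,0,0]},{"gripper":40,"travel":[0,0,0],"twist":[0,0,0]},{"gripper":30,"travel":[0,0,0],"twist":[0,0,0]},{"gripper":30,"travel":[0,0,0],"twist":[0,0,0]},{"gripper":30,"travel":[0,0,0],"twist":[0,0,0]},{"gripper":30,"travel":[0,0,0],"twist":[0,0,0]},{"gripper":30,"travel":[0,0,0],"twist":[0,0,0]}]' 20
python3 -c "
from h import *
go(579.5,-387.5,35,94)"
```

```text
time: 37.8
ee_pos: [0.5789, -0.3877, 0.0628]
tcp_rot: [-179.8, -0.1, 94.1]
wrist_force: [0.3, -0.4, 0.3]
opening: 0.0684
grasp_force: 0.0
time: 38.92
ee_pos: [0.5796, -0.3882, 0.0378]
tcp_rot: [-180.0, 0.0, 94.1]
wrist_force: [-0.9, 0.0, 3.4]
opening: 0.048
grasp_force: 20.9
rot [-180.     0.    94.1] t 38.925
shift before turn [ 0.7 -0.1  2.8] after turn [ 0.7 -0.1  2.8] turn tool z rad 0.001 end yaw 94.00000000000001
```

```bash
python3 -m crank '[{"gripper":60,"travel":[0,0,0],"twist":[0,0,0]},{"gripper":68,"travel":[0,0,0],"twist":[0,0,0]},{"gripper":68,"travel":[0,0,0],"twist":[0,0,0]},{"gripper":68,"travel":[0,0,0],"twist":[0,0,-0.1745]},{"gripper":68,"travel":[0,0,0],"twist":[0,0,-0.1745]},{"gripper":68,"travel":[0,0,0],"twist":[0,0,-0.1745]},{"gripper":68,"travel":[0,0,0],"twist":[0,0,-0.1745]},{"gripper":68,"travel":[0,0,0],"twist":[0,0,-0.1745]},{"gripper":68,"travel":[0,0,0],"twist":[0,0,-0.1745]},{"gripper":68,"travel":[0,0,0],"twist":[0,0,-0.1745]},{"gripper":68,"travel":[0,0,0],"twist":[0,0,-0.1745]},{"gripper":68,"travel":[0,0,0],"twist":[0,0,-0.1745]}]'
python3 -m crank '[{"gripper":68,"travel":[0,0,0],"twist":[0,0,0]},{"gripper":40,"travel":[0,0,0],"twist":[0,0,0]},{"gripper":30,"travel":[0,0,0],"twist":[0,0,0]},{"gripper":30,"travel":[0,0,0],"twist":[0,0,0]},{"gripper":30,"travel":[0,0,0],"twist":[0,0,0]},{"gripper":30,"travel":[0,0,0],"twist":[0,0,0]},{"gripper":30,"travel":[0,0,0],"twist":[0,0,0]}]' 35
python3 -m crank '[{"gripper":30,"travel":[0,0,-30],"twist":[0,0,0]},{"gripper":30,"travel":[0,0,-50],"twist":[0,0,0]},{"gripper":30,"travel":[0,0,-50],"twist":[0,0,0]},{"gripper":30,"travel":[0,0,0],"twist":[0,0,0]},{"gripper":30,"travel":[0,0,0],"twist":[0,0,0]}]'
python3 -c "
from h import *
c=np.array([579.6,218.2]);b=np.array([593.2,-3.5]);u=(c-b)/np.linalg.norm(c-b);L=np.linalg.norm(c-b)
t=b+u*(85+L-38)/2; print(L,t)
go(t[0],t[1],165,94);go(t[0],t[1],165,184)"
```

```text
time: 40.42
ee_pos: [0.5794, -0.3881, 0.0372]
tcp_rot: [180.0, -0.1, -175.6]
wrist_force: [-0.4, 0.4, -0.2]
opening: 0.0678
grasp_force: 0.0
time: 41.3
ee_pos: [0.5796, -0.3884, 0.0377]
tcp_rot: [-180.0, -0.1, -176.0]
wrist_force: [0.5, -3.4, 3.3]
opening: 0.049
grasp_force: 36.7
time: 41.92
ee_pos: [0.5794, -0.3877, 0.166]
tcp_rot: [179.9, -0.1, -175.9]
wrist_force: [0.0, -0.5, -1.2]
opening: 0.0489
grasp_force: 36.5
222.11674858056065 [584.96111706 130.80590791]
rot [ 1.799e+02 -1.000e-01 -1.759e+02] t 41.925
shift before turn [-42.2 516.8   1. ] after turn [516.8  41.7   1. ] turn tool z rad 1.572 end yaw -266.0
rot [ 1.799e+02 -1.000e-01 -1.759e+02] t 41.925
shift before turn [-42.2 516.8   1. ] after turn [-41.7 516.8   1. ] turn tool z rad 0.001 end yaw -176.00000000000003
```

```bash
python3 -m crank '[{"gripper":30,"travel":[-2,25,0],"twist":[0,0,0]},{"gripper":30,"travel":[-4,49,-10],"twist":[0,0,0]},{"gripper":30,"travel":[-4,49,-10],"twist":[0,0,0]},{"gripper":30,"travel":[-4,49,0],"twist":[0,0,0]},{"gripper":30,"travel":[-4,49,0],"twist":[0,0,0]},{"gripper":30,"travel":[-4,49,0],"twist":[0,0,0]},{"gripper":30,"travel":[-4,49,0],"twist":[0,0,0]},{"gripper":30,"travel":[-4,49,0],"twist":[0,0,0]},{"gripper":30,"travel":[-4,49,0],"twist":[0,0,0]},{"gripper":30,"travel":[-4,49,0],"twist":[0,0,0]},{"gripper":30,"travel":[-4,40,0],"twist":[0,0,0]},{"gripper":30,"travel":[0,10,0],"twist":[0,0,0]}]'
python3 -m crank '[{"gripper":30,"travel":[0,0,0],"twist":[0,0,0.1745]},{"gripper":30,"travel":[0,0,0],"twist":[0,0,0.1745]},{"gripper":30,"travel":[0,0,0],"twist":[0,0,0.1745]},{"gripper":30,"travel":[0,0,0],"twist":[0,0,0.1745]},{"gripper":30,"travel":[0,0,0],"twist":[0,0,0.1745]},{"gripper":30,"travel":[0,0,0],"twist":[0,0,0.1745]},{"gripper":30,"travel":[0,0,0],"twist":[0,0,0.1745]},{"gripper":30,"travel":[0,0,0],"twist":[0,0,0.1745]},{"gripper":30,"travel":[0,0,0],"twist":[0,0,0.1745]},{"gripper":30,"travel":[0,0,0],"twist":[0,0,0]},{"gripper":30,"travel":[0,0,0],"twist":[0,0,0]}]'
python3 -c "
from h import *
go(585,130.8,60,94)"
```

```text
time: 43.42
ee_pos: [0.584, 0.1317, 0.1851]
tcp_rot: [180.0, -0.3, -175.8]
wrist_force: [0.5, -0.3, -1.1]
opening: 0.0489
grasp_force: 36.6
time: 44.8
ee_pos: [0.5848, 0.1291, 0.1868]
tcp_rot: [-179.9, -0.0, 94.3]
wrist_force: [0.1, 0.9, -1.0]
opening: 0.049
grasp_force: 36.6
rot [-179.9   -0.    94.3] t 44.8
shift before turn [  1.7   0.3 126.8] after turn [  1.7   0.3 126.8] turn tool z rad 0.005 end yaw 93.99999999999999
```

```bash
python3 -m crank '[{"gripper":30,"travel":[1.5,0.2,40],"twist":[0,0,0.004]},{"gripper":30,"travel":[0,0,45],"twist":[0,0,0]},{"gripper":30,"travel":[0,0,40],"twist":[0,0,0]},{"gripper":30,"travel":[0,0,20],"twist":[0,0,0]},{"gripper":30,"travel":[0,0,0],"twist":[0,0,0]},{"gripper":30,"travel":[0,0,0],"twist":[0,0,0]},{"gripper":30,"travel":[0,0,0],"twist":[0,0,0]}]'
python3 -c "
from h import *
go(585,130.8,38,94)"
```

```text
time: 45.68
ee_pos: [0.5857, 0.1312, 0.0439]
tcp_rot: [180.0, -0.0, 93.9]
wrist_force: [1.5, 0.1, -0.8]
opening: 0.0486
grasp_force: 36.8
rot [180.   -0.   93.9] t 45.675
shift before turn [-0.3 -0.7  5.9] after turn [-0.3 -0.7  5.9] turn tool z rad -0.002 end yaw 94.0
```

```bash
python3 -m crank '[{"gripper":30,"travel":[-0.2,-0.4,3.5],"twist":[0,0,0]},{"gripper":30,"travel":[0,0,1.5],"twist":[0,0,0]},{"gripper":30,"travel":[0,0,1],"twist":[0,0,0]},{"gripper":30,"travel":[0,0,0],"twist":[0,0,0]},{"gripper":30,"travel":[0,0,0],"twist":[0,0,0]}]'
python3 -c "
from h import *
go(585,130.8,38,94)"
```

```text
time: 46.3
ee_pos: [0.5847, 0.1309, 0.0375]
tcp_rot: [-180.0, -0.0, 93.8]
wrist_force: [-3.0, -0.8, 6.7]
opening: 0.0493
grasp_force: 37.5
rot [-180.    -0.    93.8] t 46.3
shift before turn [-0.1  0.3 -0.5] after turn [-0.1  0.3 -0.5] turn tool z rad -0.003 end yaw 94.0
```

```bash
python3 -m crank '[{"gripper":60,"travel":[0,0,0],"twist":[0,0,0]},{"gripper":70,"travel":[0,0,0],"twist":[0,0,0]},{"gripper":70,"travel":[0,0,0],"twist":[0,0,0]},{"gripper":70,"travel":[0,0,-30],"twist":[0,0,0]},{"gripper":70,"travel":[0,0,-45],"twist":[0,0,0]},{"gripper":70,"travel":[0,0,-45],"twist":[0,0,0]},{"gripper":70,"travel":[0,-50,-30],"twist":[0,0,0]},{"gripper":70,"travel":[0,-60,0],"twist":[0,0,0]},{"gripper":70,"travel":[-40,-40,0],"twist":[0,0,0]},{"gripper":70,"travel":[-60,0,0],"twist":[0,0,0]},{"gripper":70,"travel":[-60,0,0],"twist":[0,0,0]},{"gripper":70,"travel":[-60,0,0],"twist":[0,0,0]}]'
python3 -m crank '[{"gripper":70,"travel":[-60,0,0],"twist":[0,0,0]},{"gripper":70,"travel":[0,0,0],"twist":[0,0,0]}]'
python3 -c "
from h import *
im=grab('top','g1');sc=grab('scene','g1s')
print('offcut',rect('top',blob(im,(227,250),18,(0,100,60),(10,255,255)),.011))
a=im[160:270,120:320]; b=sc[170:300,260:460]
cv2.imwrite('pics/g1c.png',np.vstack([cv2.resize(b,(800,520),interpolation=2)]))
cv2.imwrite('pics/g1t.png',cv2.resize(a,(800,440),interpolation=2))"
```

```text
time: 47.8
ee_pos: [0.4497, -0.1005, 0.187]
tcp_rot: [-180.0, -0.0, 93.9]
wrist_force: [1.1, 0.4, -0.1]
opening: 0.07
grasp_force: 0.0
time: 48.05
ee_pos: [0.4535, -0.162, 0.1862]
tcp_rot: [-179.9, -0.0, 93.5]
wrist_force: [-0.2, 0.1, -1.7]
opening: 0.07
grasp_force: 0.0
offcut (array([442.3, 118.3]), 48.4, 41.8, 87.1)
```

View pics/g1c.png

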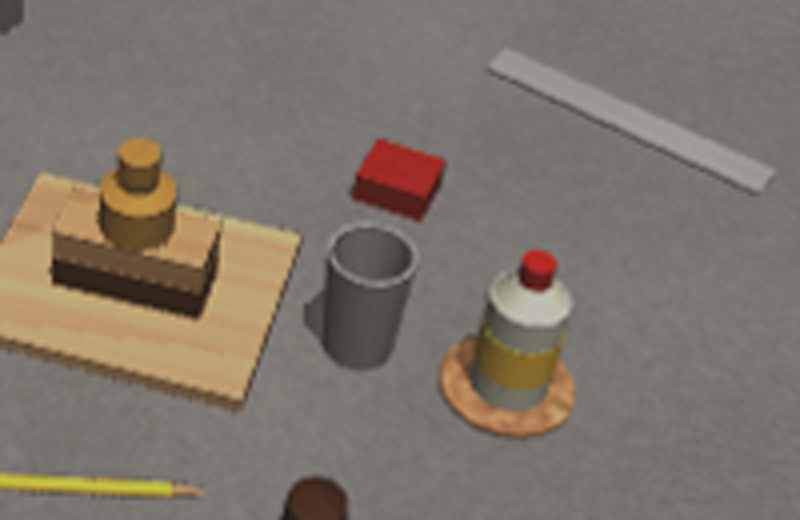

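View pics/g1t.png

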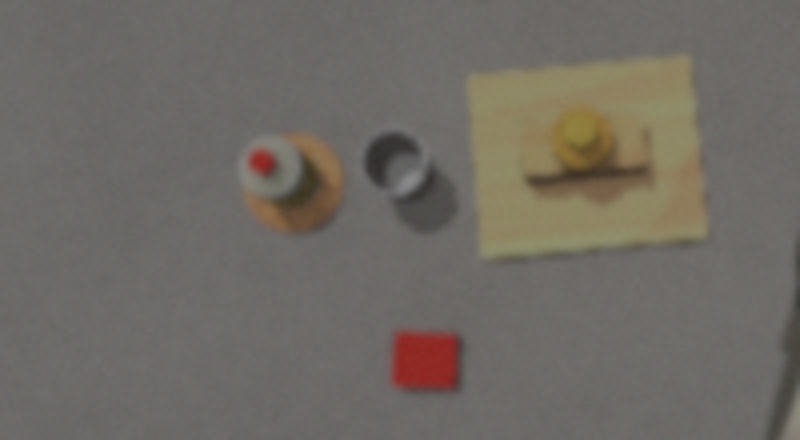

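Everything stands in place: stack with weight, cup in the gap with its rim near (396,165) in the top crop, bottle on the coaster, and the offcut unmoved. One numeric check on the cup before handing in.

```bash
python3 -c "
from h import *
print(plane('top',(120+396.5/4-.5,160+165/4-.5),.075)*1000, plane('scene',(260+371/4-.5,170+256/4-.5),.075)*1000)
o=bot.get_obs();print(o['time'],o['ee_pos'])"
```

```text
[[577.93244922 128.68387047]] [[584.78639535 132.2191844 ]]
48.15 [ 0.45364703 -0.1589354   0.18642226]
```

```bash
python3 -c "
from h import *
print(plane('scene',(260+361/4-.5,170+342/4-.5),0)*1000)
sc=cv2.imread('pics/g1s.png');im=cv2.imread('pics/g1.png')
s=np.hstack([cv2.resize(i[y-25:y+25,x-33:x+33],(396,300),interpolation=2) for i,(x,y) in ((im,(219,201)),(sc,(351,244)))])
cv2.imwrite('pics/g2.png',cv2.convertScaleAbs(s,alpha=1.6))"
```

```text
[[577.8466011  133.62895085]]
```

View pics/g2.png

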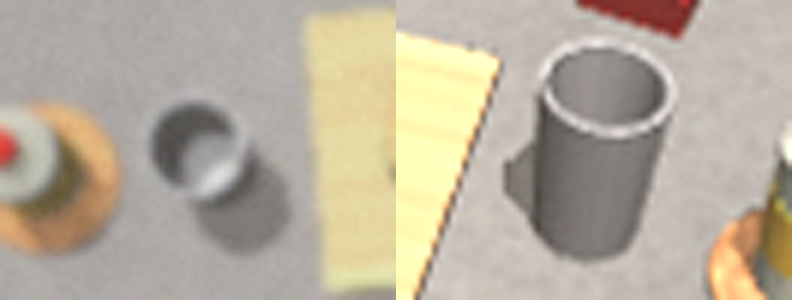

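```bash
python3 -c "
from h import *
im=cv2.imread('pics/g1.png');sc=cv2.imread('pics/g1s.png')
k=blob(im,(185,200),10,(0,110,50),(12,255,255));print('cap',rect('top',k,.099))
# weight knob, by crop g1t (581,130)
print('knob',plane('top',(120+581/4-.5,160+129/4-.5),.112)*1000, 'scene knob',plane('scene',(260+140/4-.5,170+152/4-.5),.112)*1000)
print('cap scene',plane('scene',(260+538/4-.5,170+261/4-.5),.101)*1000)
for n,c in (('top',(218.7,200.7)),('scene',(352.7,233.4))): print('rim',plane(n,c,.075)*1000)
"
```

```text
cap (array([578.5, 217.5]), 17.4, 14.8, 62.1)
knob [[593.52536056  -3.73964434]] scene knob [[595.05663015  -1.27834853]]
cap scene [[580.23678979 218.65251676]]
rim [[578.07022358 128.47131372]]
rim [[584.08339129 133.04139539]]
```

Both views put the cup about 4 mm nearer the robot than intended. I'll squeeze it once more, centred on the target line.

```bash
python3 -c "
from h import *
go(585,130.8,186,94)"
```

```text
rot [-1.799e+02 -1.000e-01  9.370e+01] t 48.15
shift before turn [280.6 149.9   0.4] after turn [279.9 151.2   0.4] turn tool z rad -0.005 end yaw 94.0
```

```bash
python3 -m crank '[{"gripper":72,"travel":[46.7,25.2,0],"twist":[0,0,-0.004]},{"gripper":72,"travel":[46.7,25.2,0],"twist":[0,0,0]},{"gripper":72,"travel":[46.7,25.2,0],"twist":[0,0,0]},{"gripper":72,"travel":[46.7,25.2,0],"twist":[0,0,0]},{"gripper":72,"travel":[46.7,25.2,0],"twist":[0,0,0]},{"gripper":72,"travel":[46.4,25.2,0],"twist":[0,0,0]},{"gripper":72,"travel":[0,0,40],"twist":[0,0,0]},{"gripper":72,"travel":[0,0,30],"twist":[0,0,0]},{"gripper":72,"travel":[0,0,0],"twist":[0,0,0]},{"gripper":72,"travel":[0,0,0],"twist":[0,0,0]}]'
python3 -c "
from h import *
go(585,130.8,40,94)"
```

```text
time: 49.4
ee_pos: [0.585, 0.1322, 0.1182]
tcp_rot: [180.0, -0.0, 94.1]
wrist_force: [-0.0, 0.9, 0.7]
opening: 0.0721
grasp_force: 0.0
rot [180.   -0.   94.1] t 49.4
shift before turn [-1.4 -0.1 78.2] after turn [-1.4 -0.1 78.2] turn tool z rad 0.002 end yaw 94.0
```

```bash
python3 -m crank '[{"gripper":72,"travel":[-1,0,25],"twist":[0,0,0]},{"gripper":72,"travel":[0,0,30],"twist":[0,0,0]},{"gripper":72,"travel":[0,0,23],"twist":[0,0,0]},{"gripper":72,"travel":[0,0,0],"twist":[0,0,0]},{"gripper":60,"travel":[0,0,0],"twist":[0,0,0]},{"gripper":54,"travel":[0,0,0],"twist":[0,0,0]},{"gripper":50,"travel":[0,0,0],"twist":[0,0,0]},{"gripper":45,"travel":[0,0,0],"twist":[0,0,0]},{"gripper":45,"travel":[0,0,0],"twist":[0,0,0]},{"gripper":45,"travel":[0,0,0],"twist":[0,0,0]}]' 20
python3 -m crank '[{"gripper":55,"travel":[0,0,0],"twist":[0,0,0]},{"gripper":72,"travel":[0,0,0],"twist":[0,0,0]},{"gripper":72,"travel":[0,0,0],"twist":[0,0,0]},{"gripper":72,"travel":[0,0,-30],"twist":[0,0,0]},{"gripper":72,"travel":[0,0,-45],"twist":[0,0,0]},{"gripper":72,"travel":[0,0,-45],"twist":[0,0,0]},{"gripper":72,"travel":[0,-50,-30],"twist":[0,0,0]},{"gripper":72,"travel":[0,-60,0],"twist":[0,0,0]},{"gripper":72,"travel":[-40,-40,0],"twist":[0,0,0]},{"gripper":72,"travel":[-60,0,0],"twist":[0,0,0]},{"gripper":72,"travel":[-60,0,0],"twist":[0,0,0]},{"gripper":72,"travel":[-60,0,0],"twist":[0,0,0]}]'
python3 -m crank '[{"gripper":72,"travel":[-60,0,0],"twist":[0,0,0]},{"gripper":72,"travel":[0,0,0],"twist":[0,0,0]}]'
python3 -c "
from h import *
for n,c,old in (('top',(218.7,200.7),'g1'),('scene',(352.7,233.4),'g1s')):
    a=cv2.imread(f'pics/{old}.png');b=grab(n,'k'+n);x,y=int(c[0])-20,int(c[1])-18
    f=lambda i:cv2.cvtColor(i[y:y+45,x:x+40],cv2.COLOR_BGR2GRAY).astype(np.float32)
    print(n,cv2.phaseCorrelate(f(a),f(b)))
s=np.hstack([cv2.resize(i[y-25:y+25,x-33:x+33],(396,300),interpolation=2) for i,(x,y) in ((cv2.imread('pics/ktop.png'),(219,201)),(cv2.imread('pics/kscene.png'),(351,244)))])
cv2.imwrite('pics/k2.png',cv2.convertScaleAbs(s,alpha=1.6))"
```

```text
time: 50.65
ee_pos: [0.5853, 0.1305, 0.0402]
tcp_rot: [180.0, -0.0, 94.1]
wrist_force: [-3.7, -0.2, 8.1]
opening: 0.0495
grasp_force: 19.5
time: 52.15
ee_pos: [0.4509, -0.1016, 0.189]
tcp_rot: [-180.0, -0.0, 94.1]
wrist_force: [1.1, 1.0, 0.1]
opening: 0.0721
grasp_force: 0.0
time: 52.4
ee_pos: [0.455, -0.1631, 0.1882]
tcp_rot: [-179.9, -0.0, 93.8]
wrist_force: [-1.0, 0.2, 0.7]
opening: 0.072
grasp_force: 0.0
top ((-0.029030155340912245, 0.5494350707626374), 1.0754994058609009)
scene ((-0.04913647582218417, 0.5359146464865567), 1.0016484529442258)
```

View pics/k2.png

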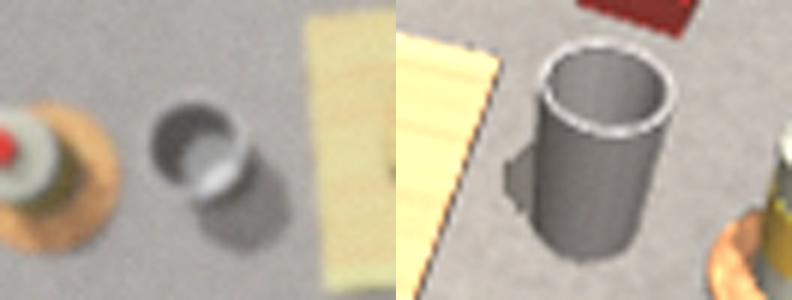

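The squeeze did not shift the cup (same pixels in both views), so it was already centred on the target line.

```bash
python3 -c "
from workcell import bot
print(bot.job_done())"
```

```text
the job is handed in; nothing more can be done
None
```

The glue station is set up and handed in at about 52 s: dark block, pale block and weight stacked on the board, bottle on the coaster, cup in the gap, offcut unmoved. The cup's sideways position rests on the gripper reading, as my camera estimates put it up to about 4 mm off.

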